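# Weigh the bead canister on the spring balance and mark the reading

## Task

Weigh the lidded bead canister: hang it by its brass handle on the balance's sprung hook, easing it down until the spring carries it rather than letting it drop, let go and wait until the hook has settled. Then slide the blue marker down until its arrow is level with the red pointer, and leave the canister hanging there still and free, with the other things on the table undisturbed.

Things in the scene. Friction and masses are not known exactly. Their poses are not given: they have to be found in the camera images.
- stand: Spring balance fixed to the table, turned by up to 0.3 rad. Origin on the table under its aluminium column (30 x 40 mm, 286 mm high); the hook reaches out to its -y, the white scale panel to its +y (y 20 to 170 mm, top at 275 mm, front face at x +3 mm); pointer and marker are on the panel's +x side; z up. Dark base 12 mm thick, x -70 to 100, y -135 to 175 mm.
- saddle (a point): Bottom of the V seat of the 8 mm hook wire (its upper side), at stand y -115 mm, x 0, 229 mm up when unloaded; stand's axes. The wire comes level from the column (top 12 mm above this point), dips into the seat and rises to a free tip: top 16 mm above, end 28 mm beyond (-y of) this point. Bring the handle bar over the tip from the -y side, then lower it into the seat.
- hook (a joint): Dip of the sprung hook with its red pointer, m: 0 unloaded, grows as it sinks, stop at 0.085. About 100 N/m, lightly damped: it bobs 1 to 2 s after a change of load. The canister dips it 0.026 to 0.048. Dropping the canister, or letting go while the spring carries hardly any of it, sends it towards the stop; beyond 0.072 counts as a slam.
- pointer_tip (a point): Free end of the red pointer, a 4 mm high bar moving up and down with the hook before the white panel: at stand x 18, y 85 mm, 235 mm above the table when unloaded. Stand's axes.
- marker (a joint): How far the blue marker has been slid down its vertical rod, m: 0 top, 0.08 bottom. Starts within 0.012 of the top and stays where it is left (about 2 N friction). Push it down from above; if it went too far it can be pinched by its tab and raised.
- marker_index (a point): Tip of the blue marker's arrow (4 mm high), which points at the red pointer's end: at stand x 18, y 95 mm, 250 mm above the table with the marker at the top. To be brought to the height of pointer_tip. Stand's axes.
- marker_tab (a point): Point to press, on the upper face of the marker's blue tab (26 mm wide, 10 mm thick, sticking out freely from stand x 26 to 93 mm): at stand x 70, y 140 mm, always 5 mm higher than marker_index. Stand's axes.
- canister: Blue ceramic canister with a fastened white lid, 80 mm across (lid 86), lid top at 70 mm; 0.27 to 0.49 kg. Origin at the centre of its underside, z up. A rigid 6 mm brass wire handle stands in its x-z plane: up at x +-47 mm to 98 mm height, then sloping to a peak at 130 mm. On the peak, on a 12 mm stem of 8 mm diameter, sits a wooden grip.
- bail_top (a point): Peak of the brass handle (centre of its wire), 130 mm above the canister's underside, 60 mm above the lid. It rests in the hook's seat, its centre about 4 mm above saddle, with the handle (canister's x) across the hook, along the stand's x, either way round. Canister's axes.
- canister_grip (a point): Point in the square wooden grip (24 x 24 mm, sides along the canister's x and y, from 142 to 190 mm above the canister's underside), 172 mm above the underside and 42 mm above bail_top. Frame axes as the canister's.
- sorting_tray: Lime plastic sorting tray with six wells, 110 x 160 x 22 mm, origin at the centre of its underside; leave alone.
- caddy: White storage caddy with a grey sliding door, 90 x 120 x 75 mm, origin at the centre of its underside; leave alone.
- crimper: Aluminium lever-action bead crimper, about 128 x 30 x 52 mm, lying along x, origin under its middle; leave alone.
- reamer: Stainless bead reamer, 162 x 16 x 16 mm, lying along x, origin under its middle; leave alone.

How it is judged:
On the way, in this order (a step that is already met when the one before it is completed fails the run):
1. the canister hangs free and still on the settled hook, the marker not yet moved (distance between bail_top and saddle below 0.02 m and value of joint hook above 0.018 m and contact force between canister and stand above 1 N and contact force between each of canister, stand and the fingers below 0.1 N and contact force between stand and the arm below 0.1 N and velocity of joint hook between -0.01 and 0.01 m/s and linear speed of canister below 0.04 m/s and angle between canister's own z axis and vertical below 0.25 rad and value of joint marker below 0.015 m), for 0.4 s.
2. with the canister still hanging there, the marker's arrow is level with the settled pointer (distance between bail_top and saddle below 0.02 m and value of joint hook above 0.018 m and contact force between canister and stand above 1 N and contact force between canister and the fingers below 0.1 N and velocity of joint hook between -0.01 and 0.01 m/s and linear speed of canister below 0.04 m/s and angle between canister's own z axis and vertical below 0.25 rad and z of marker_index in the frame of pointer_tip between -0.006 and 0.006 m), for 0.2 s.
At the end, for the whole second after the job is handed in: The canister hangs upright (within 0.25 rad) and still (under 0.04 m/s) by its handle in the hook's seat (bail_top within 20 mm of saddle), touched by nothing else, the hook dipped more than 18 mm and at rest (under 0.01 m/s), and the marker's arrow tip is within 6 mm of the red pointer's height (all of step 2 and contact force between stand and the arm below 0.1 N and contact force between stand and the fingers below 0.1 N).
It fails at once if the hook was slammed down (dip beyond 72 mm) (value of joint hook above 0.072 m).
It fails at once if the canister was tipped more than 0.7 rad (angle between canister's own z axis and vertical above 0.7 rad).
It fails at once if a bystander was moved more than 30 mm (distance of any of sorting_tray, caddy, crimper, reamer from where it was at the start of the episode above 0.03 m).
It also fails if it takes over 54 s, if anything falls off the work surface, if the arm or the gripper's body presses on something with over 40 N, if the wrist force passes 120 N, or if a joint passes its speed limit or range.

## Robot

A 6-joint arm with a two-finger parallel gripper is mounted at the origin on the work surface. World frame = base frame: x ahead of the robot, y to its left, z up, the work surface at z = 0. Lengths are in m, angles in rad, forces in N, time in s.
With the tool pointing down it reaches from about 0.35 to 0.875 m from the base axis. Payload 4.2 kg.
Tool frame: the origin (TCP) lies on the centre line of the jaws, within the pads' length; the fingertips stand 19 mm ahead of it and the grasp point (between the pads) is the TCP (bot.tcp_to_tips is the distance from the TCP to the fingertips, in m); z points along the fingers, y is the direction in which the jaws open and shut (so a half turn about z gives the same grasp; the last joint's range is limited). The gripper opens to 87 mm and grips with 3 to 60 N. Pads are 19 mm wide; open, the fingers measure 117 mm over their backs; the gripper's body (75 mm by 190 mm) begins 51 mm behind the grasp point.
Start: joints at [0.259, 0.385, 0.008, 0, -1.194, -0.259], TCP at [0.625, 0, 0.242] pointing down, gripper open.
Joint ranges: [-3.14, 3.14], [-1.21, 2.06], [-1.07, 1.41], [-3.16, 2.05], [-2.99, -0.16], [-3.1, 3.1]. Speed limits (rad/s): [2.79, 2.79, 3.14, 3.14, 3.14, 3.14].

## Interface

Orientations are given as a unit quaternion [w, x, y, z].
In Python, from bench import bot gives the robot as it stands.
- The arm moves only by the tool carry_out, never from a script. Its argument "increments" is a list of rows, each an object with "hand": the finger opening in m, from 0 to 0.087; "travel": the shift along the tool's x, y, z in m, a list of three; "rotation": the turn, a rotation vector about the tool's x, y, z in rad, a list of three. A call has exactly 8 rows; each row is the pose to reach, as a shift and turn from the pose commanded when the call began, along the tool's axes at that moment; what a row does not reach only later rows make up. A row lasts 1/12 s, in which the tool goes at most 41.7 mm and 7.16 degrees, less where a joint would pass 70% of its speed; a pose out of reach is approached as far as the arm can. A call with a gripper value outside its range is refused whole. The fingers move at their own pace and stop on an object; "grip_force" is the grip in N (left out, the last holds). Time passes only in rows, so rows that repeat a pose let the fingers close, or fill a call up. It gives the time, the measured TCP pose, the force and the opening at its end, in the units of the state.
- bot.get_obs(): the state, without advancing time (a new reading comes with each control period).
- bot.read_camera(name): name is "scene" or "side" or "wrist"; returns the picture (400x640x3 uint8, red, green, blue); there is no depth.
- bot.camera_params(name): a dict with "vfov" (degrees; the focal length in pixels is half the picture's height over the tangent of half this angle, whatever the lens; pixels are square), "cx", "cy" (the principal point, pixels), "position" and "rotation" of the camera in the world. Camera axes: x right, y down, z forward; pixel columns grow to the right and rows downward; lengths in m; the calibration is good to about 2 mm. A picture is of the moment at which its call begins: read the wrist's pose just before it. camera_params takes no time and is no camera call; for the wrist camera it gives the pose at the moment of the call.
- bot.job_done(): hands the job in, once; it reports no verdict.
The state is a dict: "clock": time; "q": joint angles; "joint_vel": joint speeds; "effort": joint torques, N m; "position": TCP position; "tcp_rot": TCP orientation; "contact_force": force on the tool from outside, world axes, zero at the start; "ft_torque": the same for the moment, N m; "grip_width": finger opening in m.
Only numpy, scipy, OpenCV 4.12 (cv2) and the standard library are available. Lean on these libraries where they do the work, as an engineer would, in place of code of your own. Each camera call takes 0.05 s, during which the arm holds its last target. There are 200 camera calls.

## Working session

There is one attempt and no reset: what is moved stays moved. The work goes in short steps, Python scripts to look and compute and a tool call to move; the robot and the scene stay as the last step left them, time stands still between calls to the robot, and variables do not carry over. Pictures are saved under pics/ and viewed, about 8 in all and at most 12, crops included, and the job is handed in when it is done.

Besides the shell and the picture viewer there is one more tool, called after "Call:" by a JSON object that holds its "op" and its "data". carry_out: Moves the arm, as the interface text tells. Its arguments: {"type":"object","properties":{"increments":{"type":"array"},"grip_force":{"type":"number"}},"required":["increments"]}

```bash
mkdir -p pics; cat > h.py <<'E'
import numpy as np,cv2
from bench import bot
from scipy.spatial.transform import Rotation as R
def shot(n,f):
    p=bot.camera_params(n); im=bot.read_camera(n)
    cv2.imwrite('pics/'+f+'.png',im[:,:,::-1]); return im,p
def Rm(p):
    r=np.array(p['rotation'],float)
    return r if r.shape==(3,3) else R.from_quat(r[[1,2,3,0]]).as_matrix()
def foc(p): return 200/np.tan(np.radians(p['vfov'])/2)
def ray(p,u,v):
    d=Rm(p)@np.array([(u-p['cx'])/foc(p),(v-p['cy'])/foc(p),1.]); return np.array(p['position'],float),d/np.linalg.norm(d)
def onz(p,u,v,z):
    o,d=ray(p,u,v); return o+d*(z-o[2])/d[2]
def tri(a,b):
    (o1,d1),(o2,d2)=a,b
    s=np.linalg.lstsq(np.c_[d1,-d2],o2-o1,rcond=None)[0]
    x,y=o1+s[0]*d1,o2+s[1]*d2; return (x+y)/2,np.linalg.norm(x-y)
def proj(p,X):
    c=Rm(p).T@(np.array(X)-np.array(p['position'])); return p['cx']+foc(p)*c[0]/c[2],p['cy']+foc(p)*c[1]/c[2]
E
python3 - <<'E'
from h import *
np.set_printoptions(precision=4,suppress=True)
for n in('scene','side','wrist'):
    im,p=shot(n,n+'0');print(n,p)
o=bot.get_obs();print(o)
E
```

```text
scene {'vfov': 42.17433102892994, 'cx': 320.67165388421165, 'cy': 202.22726161370483, 'position': array([1.2458, 0.9351, 1.5545]), 'rotation': array([-0.1032,  0.3031,  0.8861, -0.3352])}
side {'vfov': 45.06615648637664, 'cx': 321.1983067824269, 'cy': 192.20763312333156, 'position': array([ 0.0529, -1.0444,  1.161 ]), 'rotation': array([-0.3976,  0.8915, -0.1946,  0.0965])}
wrist {'vfov': 64.92711669719577, 'cx': 319.7122277697748, 'cy': 195.6841198627794, 'position': array([ 0.6248, -0.0703,  0.3825]), 'rotation': array([-0.001 ,  0.0003,  0.9916,  0.1292])}
{'clock': 0.15, 'q': array([ 0.2586,  0.3854,  0.0069, -0.0003, -1.194 , -0.2586]), 'joint_vel': array([-0.001 , -0.0013,  0.004 ,  0.0021, -0.0007,  0.0001]), 'effort': array([  0.0004, -39.1052,  18.7588,   4.2224,   0.0124,  -0.0001]), 'position': array([0.6246, 0.    , 0.2407]), 'tcp_rot': array([-0.0006, -0.7071,  0.7071,  0.0005]), 'contact_force': array([ 0.0824, -0.6203, -0.1011]), 'ft_torque': array([ 0.0016,  0.0304, -0.0055]), 'grip_width': 0.0874425450616477}
```

View pics/scene0.png

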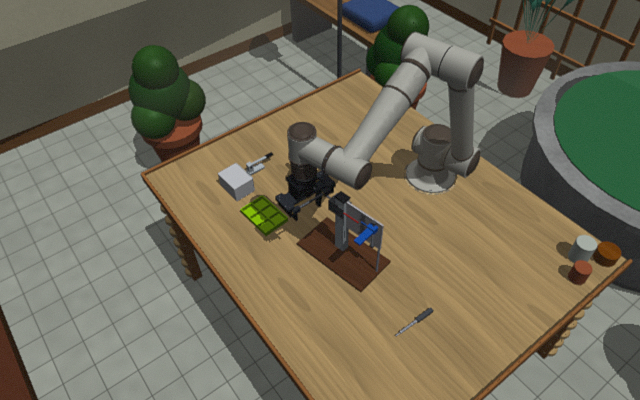

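View pics/side0.png

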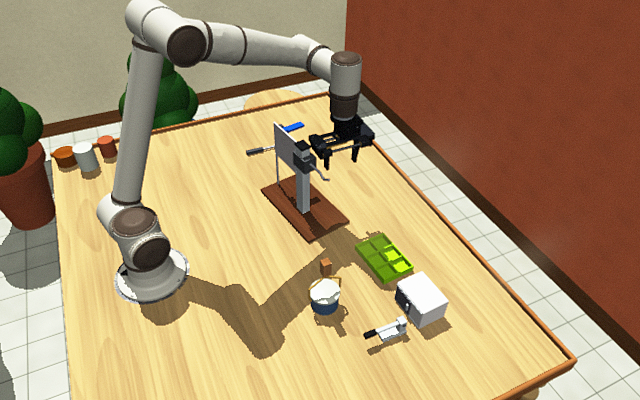

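The side view shows the canister (grip ≈(326,267), lid ≈(325,290)), the stand base (corners ≈(262,190), (348,218)), and the hook tip ≈(326,178). The scene view shows the blue tab ≈(367,233); the arm hides the canister there.

```bash
python3 - <<'E'
import cv2,numpy as np
a=cv2.imread('pics/side0.png');b=cv2.imread('pics/scene0.png')
s=cv2.resize(a[110:260,240:370],None,fx=4,fy=4,interpolation=cv2.INTER_CUBIC)[:600]
c=cv2.resize(a[245:330,290:360],None,fx=4,fy=4,interpolation=cv2.INTER_CUBIC)
out=np.zeros((600,800,3),np.uint8);out[:,:520]=s[:600];out[:340,520:800]=c
cv2.imwrite('pics/crop1.png',out)
cv2.imwrite('pics/crop2.png',cv2.resize(b[180:300,290:400],None,fx=5,fy=5,interpolation=cv2.INTER_CUBIC))
E
```

```text
(no output)
```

View pics/crop1.png

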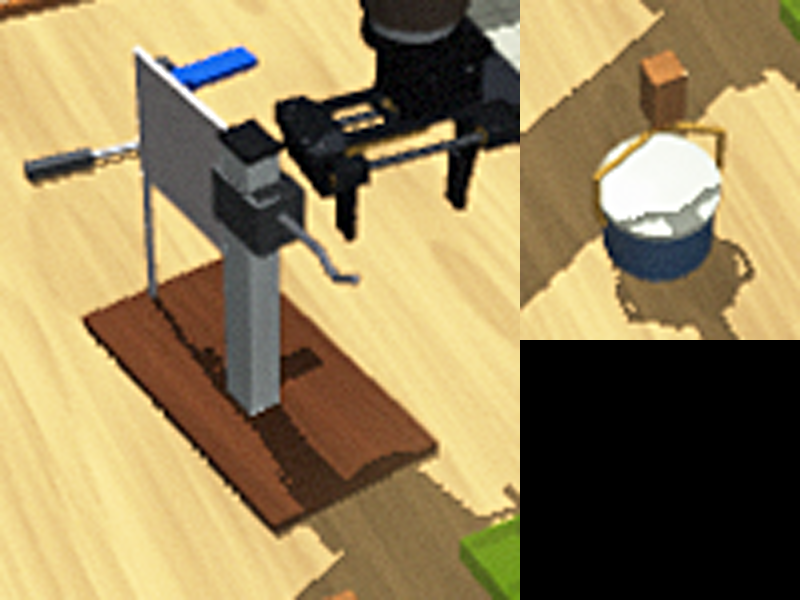

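View pics/crop2.png

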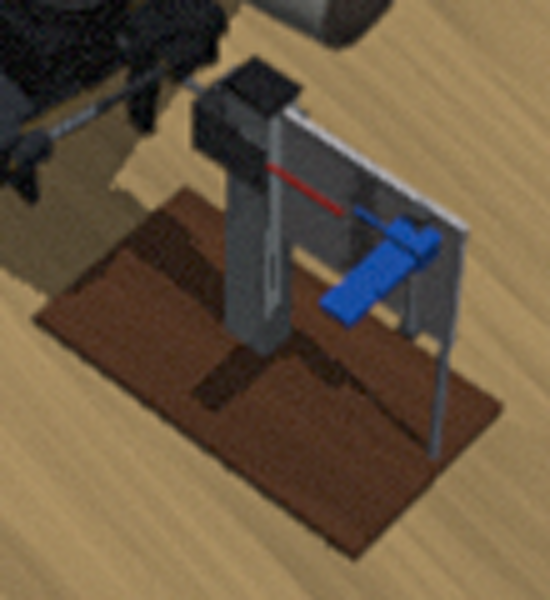

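```bash
python3 - <<'E'
from h import *
np.set_printoptions(precision=4,suppress=True)
ps,pc=bot.camera_params('side'),bot.camera_params('scene')
S=lambda x,y:(240+x/4,110+y/4); C=lambda x,y:(290+(x-520)/4,245+y/4); K=lambda x,y:(290+x/5,180+y/5)
for n,q in(('farleft(-70,175)',(84,320)),('(100,-135)',(437,447)),('(-70,-135)',(280,527))): print('side',n,onz(ps,*S(*q),.012))
for n,q in(('(-70,-135)',(188,187)),('(100,-135)',(37,318)),('(100,175)',(355,551)),('(-70,175)',(500,403))): print('scene',n,onz(pc,*K(*q),.012))
for n,q,z in(('griptop',(664,68),.19),('lid',(660,174),.07),('bendL',(597,178),.098),('bendR',(722,129),.098),('peak',(658,126),.13)): print(n,onz(ps,*C(*q),z))
for n,a,b in(('tabend',(247,62),(335,305)),): print(n,tri(ray(ps,*S(*a)),ray(pc,*K(*b))))
# rectangle fit
P=np.array([[-.07,-.135],[.1,-.135],[.1,.175],[-.07,.175],[-.07,.175],[.1,-.135],[-.07,-.135]])
Q=np.array([onz(pc,*K(*q),.012)[:2] for q in((188,187),(37,318),(355,551),(500,403))]+[onz(ps,*S(*q),.012)[:2] for q in((84,320),(437,447),(280,527))])
a,b=P-P.mean(0),Q-Q.mean(0)
th=np.arctan2((a[:,0]*b[:,1]-a[:,1]*b[:,0]).sum(),(a*b).sum());c,s=np.cos(th),np.sin(th);M=np.array([[c,-s],[s,c]])
t=Q.mean(0)-M@P.mean(0);print('stand',t,th,'res',Q-(P@M.T+t))
w=lambda x,y,z:np.r_[M@[x,y]+t,z]
for n,X in(('saddle',w(0,-.115,.229)),('tip',w(0,-.143,.245)),('pt',w(.018,.085,.235)),('idx',w(.018,.095,.25)),('tab',w(.07,.14,.255)),('tabend',w(.093,.14,.25))):
  print(n,X,'side',(np.array(proj(ps,X))-[240,110])*4,'scene',(np.array(proj(pc,X))-[290,180])*5)
E
```

```text
side farleft(-70,175) [0.4247 0.2136 0.012 ]
side (100,-135) [ 0.6401 -0.0583  0.012 ]
side (-70,-135) [ 0.483  -0.0869  0.012 ]
scene (-70,-135) [ 0.4821 -0.074   0.012 ]
scene (100,-135) [ 0.6463 -0.0443  0.012 ]
scene (100,175) [0.5902 0.252  0.012 ]
scene (-70,175) [0.4294 0.2223 0.012 ]
griptop [ 0.4254 -0.3172  0.19  ]
lid [ 0.4279 -0.3122  0.07  ]
bendL [ 0.3781 -0.3164  0.098 ]
bendR [ 0.4738 -0.3141  0.098 ]
peak [ 0.4231 -0.3161  0.13  ]
tabend (array([0.5849, 0.2117, 0.2464]), np.float64(0.001100836697909403))
stand [0.5248 0.0622] 0.18082777554136498 res [[ 0.0019  0.0091]
 [-0.0011  0.0083]
 [-0.0015 -0.0004]
 [ 0.0049  0.0006]
 [ 0.0003 -0.0082]
 [-0.0073 -0.0057]
 [ 0.0028 -0.0038]]
saddle [ 0.5454 -0.0509  0.229 ] side [336.877 273.327] scene [132.9219  52.1603]
tip [ 0.5505 -0.0785  0.245 ] side [359.5177 276.9332] scene [102.5418  16.8569]
pt [0.5272 0.149  0.235 ] side [211.8591 129.1166] scene [339.7892 210.9165]
idx [0.5254 0.1589 0.25  ] side [204.7658 108.0878] scene [352.534  204.3178]
tab [0.5684 0.2125 0.255 ] side [227.7819  57.193 ] scene [355.6111 284.6425]
tabend [0.5911 0.2166 0.25  ] side [250.6707  53.6447] scene [331.8627 311.5594]
```

Stand at (0.525, 0.062), turned 0.18 rad; canister grip at about (0.425, −0.317), nearly aligned with world x. The lid, grip and peak rays agree, the bend spacing is 96 mm (94 expected), and the re-projected hook tip matches. Now I'll move over the canister.

Call:
{"op": "carry_out", "data": {"increments": [{"hand": 0.087, "travel": [0.03, 0, -0.02], "rotation": [0, 0, 0]}, {"hand": 0.087, "travel": [0.065, 0, -0.04], "rotation": [0, 0, 0]}, {"hand": 0.087, "travel": [0.1, 0.01, -0.05], "rotation": [0, 0, 0]}, {"hand": 0.087, "travel": [0.135, 0.03, -0.06], "rotation": [0, 0, 0]}, {"hand": 0.087, "travel": [0.17, 0.05, -0.06], "rotation": [0, 0, 0]}, {"hand": 0.087, "travel": [0.2, 0.075, -0.06], "rotation": [0, 0, 0]}, {"hand": 0.087, "travel": [0.23, 0.1, -0.06], "rotation": [0, 0, 0]}, {"hand": 0.087, "travel": [0.26, 0.125, -0.06], "rotation": [0, 0, 0]}]}}

```text
clock: 0.82
position: [0.4984, -0.2612, 0.3013]
tcp_rot: [0.0, 0.707, -0.707, -0.0]
contact_force: [0.0, -0.8, 0.4]
grip_width: 0.0869
```

Call:
{"op": "carry_out", "data": {"increments": [{"hand": 0.087, "travel": [0.02, 0.025, 0], "rotation": [0, 0, 0]}, {"hand": 0.087, "travel": [0.04, 0.05, 0], "rotation": [0, 0, 0]}, {"hand": 0.087, "travel": [0.057, 0.075, 0], "rotation": [0, 0, 0]}, {"hand": 0.087, "travel": [0.057, 0.075, 0.005], "rotation": [0, 0, 0]}, {"hand": 0.087, "travel": [0.057, 0.075, 0.005], "rotation": [0, 0, 0]}, {"hand": 0.087, "travel": [0.057, 0.075, 0.005], "rotation": [0, 0, 0]}, {"hand": 0.087, "travel": [0.057, 0.075, 0.005], "rotation": [0, 0, 0]}, {"hand": 0.087, "travel": [0.057, 0.075, 0.005], "rotation": [0, 0, 0]}]}}

```text
clock: 1.48
position: [0.4259, -0.3165, 0.2964]
tcp_rot: [0.0, 0.708, -0.707, -0.0]
contact_force: [-0.4, -0.2, -0.1]
grip_width: 0.0872
```

```bash
python3 - <<'E'
from h import *
np.set_printoptions(precision=4,suppress=True)
im,p=shot('wrist','w1');print(p,bot.get_obs()['position'])
for X in ((.4254,-.3165,.19),(.4254,-.3165,.07)):print(proj(p,X))
E
```

```text
{'vfov': 64.92711669719577, 'cx': 319.7122277697748, 'cy': 195.6841198627794, 'position': array([ 0.426 , -0.3868,  0.4383]), 'rotation': array([-0.0001, -0.0006,  0.9916,  0.1293])} [ 0.4258 -0.3164  0.2964]
(np.float64(320.28520030248677), np.float64(200.91231590663097))
(np.float64(320.0943507656817), np.float64(173.42939090554557))
```

View pics/w1.png

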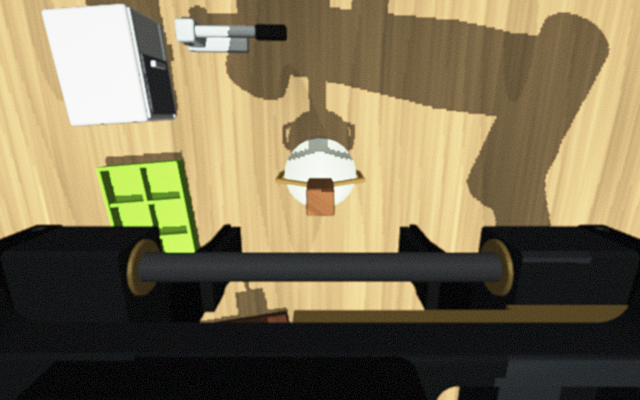

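The wrist view shows the grip top at about (320,204), within 3 px of the prediction (320,201), and the handle level from (278,180) to (363,181), so yaw is about 0. Descend and grip.

Call:
{"op": "carry_out", "data": {"increments": [{"hand": 0.087, "travel": [-0.002, 0, 0.03], "rotation": [0, 0, 0]}, {"hand": 0.087, "travel": [-0.002, 0, 0.06], "rotation": [0, 0, 0]}, {"hand": 0.087, "travel": [-0.002, 0, 0.085], "rotation": [0, 0, 0]}, {"hand": 0.087, "travel": [-0.002, 0, 0.105], "rotation": [0, 0, 0]}, {"hand": 0.087, "travel": [-0.002, 0, 0.118], "rotation": [0, 0, 0]}, {"hand": 0.087, "travel": [-0.002, 0, 0.124], "rotation": [0, 0, 0]}, {"hand": 0.087, "travel": [-0.002, 0, 0.124], "rotation": [0, 0, 0]}, {"hand": 0.06, "travel": [-0.002, 0, 0.124], "rotation": [0, 0, 0]}]}}

```text
clock: 2.2
position: [0.4258, -0.315, 0.173]
tcp_rot: [0.0, 0.707, -0.707, 0.0]
contact_force: [2.4, -0.4, -0.0]
grip_width: 0.0849
```

Call:
{"op": "carry_out", "data": {"increments": [{"hand": 0.04, "travel": [0, 0, 0], "rotation": [0, 0, 0]}, {"hand": 0.03, "travel": [0, 0, 0], "rotation": [0, 0, 0]}, {"hand": 0.02, "travel": [0, 0, 0], "rotation": [0, 0, 0]}, {"hand": 0.01, "travel": [0, 0, 0], "rotation": [0, 0, 0]}, {"hand": 0.01, "travel": [0, 0, 0], "rotation": [0, 0, 0]}, {"hand": 0.01, "travel": [0, 0, 0], "rotation": [0, 0, 0]}, {"hand": 0.01, "travel": [0, 0, 0], "rotation": [0, 0, 0]}, {"hand": 0.01, "travel": [0, 0, 0], "rotation": [0, 0, 0]}], "grip_force": 25}}

```text
clock: 2.87
position: [0.425, -0.315, 0.1726]
tcp_rot: [-0.0, -0.707, 0.707, -0.0]
contact_force: [0.6, -0.7, 0.2]
grip_width: 0.0351
```

Call:
{"op": "carry_out", "data": {"increments": [{"hand": 0.01, "travel": [0, 0, -0.01], "rotation": [0, 0, 0]}, {"hand": 0.01, "travel": [0, 0, -0.03], "rotation": [0, 0, 0]}, {"hand": 0.01, "travel": [0, 0, -0.055], "rotation": [0, 0, 0]}, {"hand": 0.01, "travel": [0, 0, -0.085], "rotation": [0, 0, 0]}, {"hand": 0.01, "travel": [0, 0, -0.11], "rotation": [0, 0, 0]}, {"hand": 0.01, "travel": [0, 0, -0.13], "rotation": [0, 0, 0]}, {"hand": 0.01, "travel": [0, 0, -0.134], "rotation": [0, 0, 0]}, {"hand": 0.01, "travel": [0, 0, -0.134], "rotation": [0, 0, 0]}]}}

```text
clock: 3.53
position: [0.4252, -0.3148, 0.3075]
tcp_rot: [0.001, -0.707, 0.707, -0.001]
contact_force: [-0.1, 1.3, -4.9]
grip_width: 0.0238
```

The fingers were still closing when the lift began, so I need to see how high they actually hold the grip.

```bash
python3 - <<'E'
from h import *
np.set_printoptions(precision=4,suppress=True)
a,ps=shot('side','s2');b,pc=shot('scene','c2');o=bot.get_obs();print(o['position'],o['contact_force'],o['ft_torque'])
T=o['position']
us,vs=proj(ps,T-[0,0,.06]);uc,vc=proj(pc,T-[0,0,.06]);print(us,vs,uc,vc)
for d in(.012+.018,.042,.172):print(d,proj(ps,T-[0,0,d]),proj(pc,T-[0,0,d]))
f=lambda im,u,v:cv2.resize(im[int(v)-60:int(v)+60,int(u)-50:int(u)+50],(400,480),interpolation=cv2.INTER_CUBIC)
print(int(us)-50,int(vs)-60,int(uc)-50,int(vc)-60)
cv2.imwrite('pics/g2.png',np.hstack([f(a,us,vs),f(b,uc,vc)])[:,:,::-1])
E
```

```text
[ 0.424  -0.3142  0.3046] [-0.9761  0.1861 -3.4899] [0.0934 0.0503 0.0029]
325.5214884922802 247.31526697080233 300.23411308371095 132.77223764680144
0.03 (np.float64(325.80144509684845), np.float64(239.2442744395318)) (np.float64(299.8342575579459), np.float64(126.71615353672617))
0.042 (np.float64(325.68835337150864), np.float64(242.50464571019168)) (np.float64(299.9953100055233), np.float64(129.15540247994443))
0.172 (np.float64(324.5525273133249), np.float64(275.2498765168076)) (np.float64(301.64906323028015), np.float64(154.20262074027391))
275 187 250 72
```

View pics/g2.png

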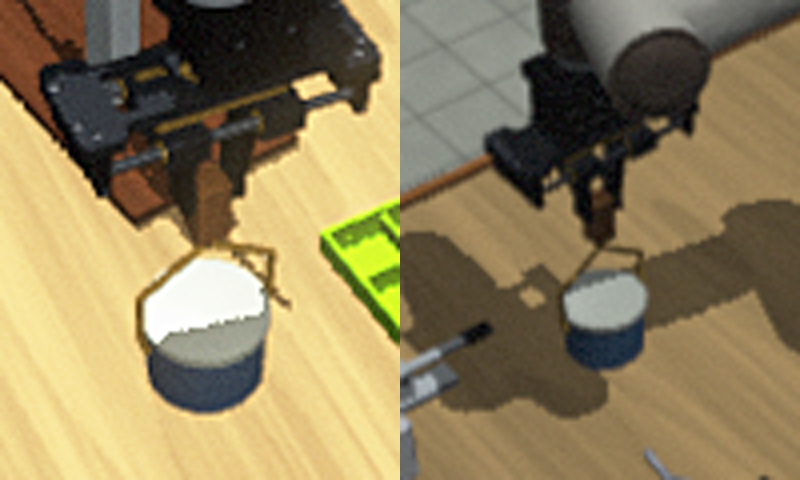

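Both views put the handle peak about 62 mm below the TCP (side (326,248), scene (300,133)) instead of 42, so only about 17 mm of the grip is held. I'll set it back and regrip deeper.

Call:
{"op": "carry_out", "data": {"increments": [{"hand": 0.01, "travel": [0, 0, 0.02], "rotation": [0, 0, 0]}, {"hand": 0.01, "travel": [0, 0, 0.045], "rotation": [0, 0, 0]}, {"hand": 0.01, "travel": [0, 0, 0.07], "rotation": [0, 0, 0]}, {"hand": 0.01, "travel": [0, 0, 0.088], "rotation": [0, 0, 0]}, {"hand": 0.01, "travel": [0, 0, 0.1], "rotation": [0, 0, 0]}, {"hand": 0.01, "travel": [0, 0, 0.104], "rotation": [0, 0, 0]}, {"hand": 0.01, "travel": [0, 0, 0.107], "rotation": [0, 0, 0]}, {"hand": 0.01, "travel": [0, 0, 0.107], "rotation": [0, 0, 0]}]}}

```text
clock: 4.3
position: [0.4246, -0.3148, 0.1986]
tcp_rot: [-0.0, -0.707, 0.707, 0.001]
contact_force: [-0.1, -0.2, -2.9]
grip_width: 0.024
```

Call:
{"op": "carry_out", "data": {"increments": [{"hand": 0.01, "travel": [0, 0, 0.001], "rotation": [0, 0, 0]}, {"hand": 0.01, "travel": [0, 0, 0.002], "rotation": [0, 0, 0]}, {"hand": 0.01, "travel": [0, 0, 0.003], "rotation": [0, 0, 0]}, {"hand": 0.01, "travel": [0, 0, 0.004], "rotation": [0, 0, 0]}, {"hand": 0.01, "travel": [0, 0, 0.004], "rotation": [0, 0, 0]}, {"hand": 0.01, "travel": [0, 0, 0.004], "rotation": [0, 0, 0]}, {"hand": 0.01, "travel": [0, 0, 0.004], "rotation": [0, 0, 0]}, {"hand": 0.01, "travel": [0, 0, 0.004], "rotation": [0, 0, 0]}]}}

```text
clock: 4.97
position: [0.425, -0.315, 0.1957]
tcp_rot: [-0.0, 0.707, -0.707, 0.0]
contact_force: [0.2, 0.2, -3.5]
grip_width: 0.0239
```

Call:
{"op": "carry_out", "data": {"increments": [{"hand": 0.01, "travel": [0, 0, 0.001], "rotation": [0, 0, 0]}, {"hand": 0.01, "travel": [0, 0, 0.002], "rotation": [0, 0, 0]}, {"hand": 0.01, "travel": [0, 0, 0.003], "rotation": [0, 0, 0]}, {"hand": 0.01, "travel": [0, 0, 0.003], "rotation": [0, 0, 0]}, {"hand": 0.01, "travel": [0, 0, 0.003], "rotation": [0, 0, 0]}, {"hand": 0.01, "travel": [0, 0, 0.003], "rotation": [0, 0, 0]}, {"hand": 0.01, "travel": [0, 0, 0.003], "rotation": [0, 0, 0]}, {"hand": 0.01, "travel": [0, 0, 0.003], "rotation": [0, 0, 0]}]}}

```text
clock: 5.63
position: [0.4252, -0.3151, 0.1929]
tcp_rot: [-0.0, 0.707, -0.707, 0.0]
contact_force: [0.3, -0.0, -0.0]
grip_width: 0.0239
```

On the table now (force 0). Open, lower 20 mm, close fully, then lift.

Call:
{"op": "carry_out", "data": {"increments": [{"hand": 0.034, "travel": [0, 0, 0], "rotation": [0, 0, 0]}, {"hand": 0.034, "travel": [0, 0, 0], "rotation": [0, 0, 0]}, {"hand": 0.034, "travel": [0, 0, 0], "rotation": [0, 0, 0]}, {"hand": 0.034, "travel": [0, 0, 0.005], "rotation": [0, 0, 0]}, {"hand": 0.034, "travel": [0, 0, 0.012], "rotation": [0, 0, 0]}, {"hand": 0.034, "travel": [0, 0, 0.02], "rotation": [0, 0, 0]}, {"hand": 0.034, "travel": [0, 0, 0.02], "rotation": [0, 0, 0]}, {"hand": 0.01, "travel": [0, 0, 0.02], "rotation": [0, 0, 0]}]}}

```text
clock: 6.3
position: [0.4245, -0.3148, 0.1715]
tcp_rot: [0.001, 0.707, -0.707, -0.001]
contact_force: [0.3, -0.6, 0.8]
grip_width: 0.0317
```

Call:
{"op": "carry_out", "data": {"increments": [{"hand": 0.01, "travel": [0, 0, 0], "rotation": [0, 0, 0]}, {"hand": 0.01, "travel": [0, 0, 0], "rotation": [0, 0, 0]}, {"hand": 0.01, "travel": [0, 0, 0], "rotation": [0, 0, 0]}, {"hand": 0.01, "travel": [0, 0, 0], "rotation": [0, 0, 0]}, {"hand": 0.01, "travel": [0, 0, 0], "rotation": [0, 0, 0]}, {"hand": 0.01, "travel": [0, 0, 0], "rotation": [0, 0, 0]}, {"hand": 0.01, "travel": [0, 0, 0], "rotation": [0, 0, 0]}, {"hand": 0.01, "travel": [0, 0, 0], "rotation": [0, 0, 0]}], "grip_force": 30}}

```text
clock: 6.97
position: [0.425, -0.315, 0.1725]
tcp_rot: [-0.0, 0.707, -0.707, 0.0]
contact_force: [0.2, -0.3, -1.8]
grip_width: 0.0238
```

Call:
{"op": "carry_out", "data": {"increments": [{"hand": 0.01, "travel": [0, 0, -0.01], "rotation": [0, 0, 0]}, {"hand": 0.01, "travel": [0, 0, -0.03], "rotation": [0, 0, 0]}, {"hand": 0.01, "travel": [0, 0, -0.055], "rotation": [0, 0, 0]}, {"hand": 0.01, "travel": [0, 0, -0.085], "rotation": [0, 0, 0]}, {"hand": 0.01, "travel": [0, 0, -0.11], "rotation": [0, 0, 0]}, {"hand": 0.01, "travel": [0, 0, -0.13], "rotation": [0, 0, 0]}, {"hand": 0.01, "travel": [0, 0, -0.135], "rotation": [0, 0, 0]}, {"hand": 0.01, "travel": [0, 0, -0.135], "rotation": [0, 0, 0]}]}}

```text
clock: 7.63
position: [0.4251, -0.315, 0.3091]
tcp_rot: [0.001, -0.707, 0.707, -0.001]
contact_force: [0.4, 0.8, -3.4]
grip_width: 0.0236
```

Call:
{"op": "carry_out", "data": {"increments": [{"hand": 0.01, "travel": [-0.015, -0.01, 0], "rotation": [0, 0, -0.02]}, {"hand": 0.01, "travel": [-0.045, -0.03, 0], "rotation": [0, 0, -0.05]}, {"hand": 0.01, "travel": [-0.08, -0.055, 0], "rotation": [0, 0, -0.08]}, {"hand": 0.01, "travel": [-0.115, -0.08, 0], "rotation": [0, 0, -0.11]}, {"hand": 0.01, "travel": [-0.145, -0.102, 0], "rotation": [0, 0, -0.14]}, {"hand": 0.01, "travel": [-0.17, -0.12, 0], "rotation": [0, 0, -0.16]}, {"hand": 0.01, "travel": [-0.185, -0.13, 0], "rotation": [0, 0, -0.18]}, {"hand": 0.01, "travel": [-0.19, -0.134, 0], "rotation": [0, 0, -0.18]}]}}

```text
clock: 8.3
position: [0.5594, -0.1221, 0.3044]
tcp_rot: [0.001, 0.769, -0.639, -0.002]
contact_force: [-0.2, -0.6, -3.0]
grip_width: 0.0237
```

```bash
python3 - <<'E'
from h import *
np.set_printoptions(precision=4,suppress=True)
o=bot.get_obs();T=o['position'];print(T,o['tcp_rot'],o['contact_force'])
a,ps=shot('side','s3');b,pc=shot('scene','c3')
B=T-[0,0,.042]
for p in(ps,pc):print('bail',proj(p,B),'tip',proj(p,[.5505,-.0785,.241]),'saddle',proj(p,[.5454,-.0509,.229]))
us,vs=map(int,proj(ps,B));uc,vc=map(int,proj(pc,B));print(us-50,vs-60,uc-50,vc-60)
f=lambda im,u,v:cv2.resize(im[v-60:v+60,u-50:u+50],(400,480),interpolation=cv2.INTER_CUBIC)
cv2.imwrite('pics/g3.png',np.hstack([f(a,us,vs),f(b,uc,vc)])[:,:,::-1])
E
```

```text
[ 0.5594 -0.1221  0.3044] [ 0.0012  0.7689 -0.6393 -0.0023] [-0.1913 -0.6394 -2.9768]
bail (np.float64(339.49746534576934), np.float64(182.75961385431143)) tip (np.float64(329.8494102965922), np.float64(180.27335695351758)) saddle (np.float64(324.2012532338289), np.float64(178.33061526763967))
bail (np.float64(300.77309893238186), np.float64(173.9115934740328)) tip (np.float64(310.53974986176286), np.float64(184.15808443421795)) saddle (np.float64(316.5999256854953), np.float64(190.430261637542))
289 122 250 113
```

View pics/g3.png

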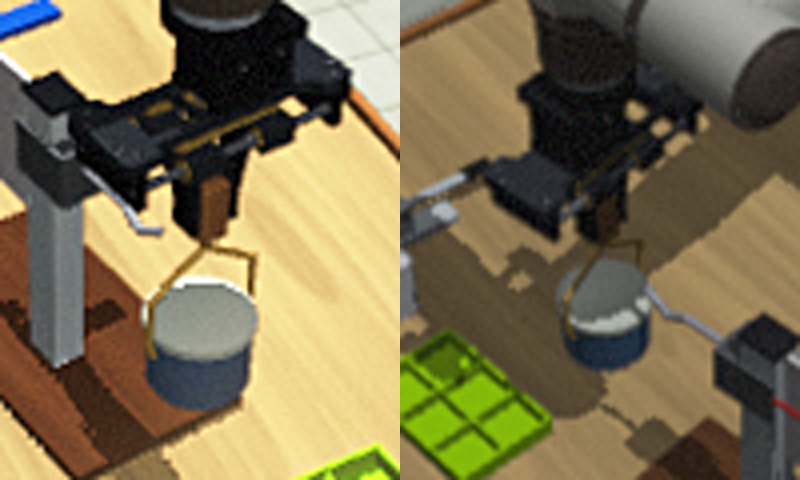

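Bail peak at side (339.75,182.75) and scene (301.5,173.75) matches the prediction (a 42 mm grasp). I'll check the hook seat by triangulation.

```bash
python3 - <<'E'
from h import *
np.set_printoptions(precision=4,suppress=True)
ps,pc=bot.camera_params('side'),bot.camera_params('scene')
S=lambda x,y:ray(ps,289+x/4,122+y/4);C=lambda x,y:ray(pc,250+(x-400)/4,113+y/4)
for n,a,b in(('seat',(138,228),(673,315)),('tip',(160,232),(650,290)),('bail',(203,243),(606,243))):
    X,e=tri(S(*a),C(*b));print(n,X,e)
print(proj(pc,[.5454,-.0509,.225]),proj(ps,[.5454,-.0509,.225]))
E
```

```text
seat [ 0.5435 -0.0467  0.2241] 0.003091218443289399
tip [ 0.5489 -0.0722  0.238 ] 0.003438882695995344
bail [ 0.5586 -0.1218  0.2627] 0.003290055386665763
(np.float64(316.63020066445694), np.float64(191.2080780305387)) (np.float64(324.1727669836826), np.float64(179.34823678527042))
```

Call:
{"op": "carry_out", "data": {"increments": [{"hand": 0.01, "travel": [-0.008, 0, 0], "rotation": [0, 0, 0]}, {"hand": 0.01, "travel": [-0.02, 0, 0], "rotation": [0, 0, 0]}, {"hand": 0.01, "travel": [-0.034, 0.001, 0], "rotation": [0, 0, 0]}, {"hand": 0.01, "travel": [-0.048, 0.001, 0], "rotation": [0, 0, 0]}, {"hand": 0.01, "travel": [-0.06, 0.001, 0], "rotation": [0, 0, 0]}, {"hand": 0.01, "travel": [-0.07, 0.001, 0], "rotation": [0, 0, 0]}, {"hand": 0.01, "travel": [-0.075, 0.001, 0], "rotation": [0, 0, 0]}, {"hand": 0.01, "travel": [-0.0765, 0.001, 0], "rotation": [0, 0, 0]}]}}

```text
clock: 9.07
position: [0.544, -0.0492, 0.3078]
tcp_rot: [-0.0, 0.768, -0.64, 0.0]
contact_force: [0.5, -0.7, -3.8]
grip_width: 0.0239
```

Call:
{"op": "carry_out", "data": {"increments": [{"hand": 0.01, "travel": [0, 0, 0], "rotation": [0, 0, 0]}, {"hand": 0.01, "travel": [0, 0, 0.003], "rotation": [0, 0, 0]}, {"hand": 0.01, "travel": [0, 0, 0.008], "rotation": [0, 0, 0]}, {"hand": 0.01, "travel": [0, 0, 0.013], "rotation": [0, 0, 0]}, {"hand": 0.01, "travel": [0, 0, 0.017], "rotation": [0, 0, 0]}, {"hand": 0.01, "travel": [0, 0, 0.02], "rotation": [0, 0, 0]}, {"hand": 0.01, "travel": [0, 0, 0.02], "rotation": [0, 0, 0]}, {"hand": 0.01, "travel": [0, 0, 0.02], "rotation": [0, 0, 0]}]}}

```text
clock: 9.73
position: [0.5443, -0.05, 0.2872]
tcp_rot: [0.0, 0.768, -0.641, -0.0]
contact_force: [-0.1, -0.1, -3.0]
grip_width: 0.0237
```

```bash
python3 - <<'E'
from h import *
np.set_printoptions(precision=4,suppress=True)
o=bot.get_obs();T=o['position'];print(T,o['tcp_rot'],o['contact_force'])
a,ps=shot('side','s4');b,pc=shot('scene','c4')
B=T-[0,0,.042]
for p in(ps,pc):print('bail',proj(p,B),'saddle',proj(p,[.544,-.0475,.229]))
us,vs=map(int,proj(ps,B));uc,vc=map(int,proj(pc,B));print(us-32,vs-40,uc-32,vc-40)
f=lambda im,u,v:cv2.resize(im[v-40:v+40,u-32:u+32],(384,480),interpolation=cv2.INTER_CUBIC)
cv2.imwrite('pics/g4.png',np.hstack([f(a,us,vs),f(b,uc,vc)])[:,:,::-1])
E
```

```text
[ 0.5443 -0.05    0.2872] [ 0.0003  0.7678 -0.6407 -0.0001] [-0.1452 -0.082  -2.9699]
bail (np.float64(323.8547154341314), np.float64(174.0834154531647)) saddle (np.float64(323.29691894886093), np.float64(177.786334576921))
bail (np.float64(316.88815212746647), np.float64(187.2418345632174)) saddle (np.float64(317.51549409678057), np.float64(190.8143739592368))
291 134 284 147
```

View pics/g4.png

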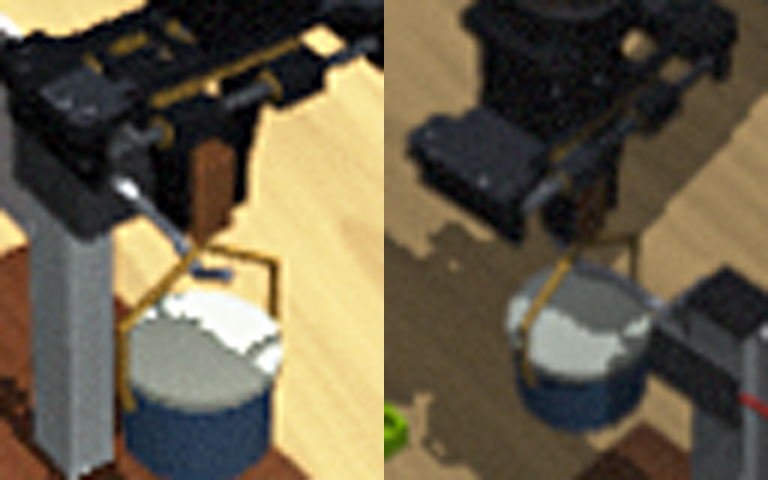

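The hook wire is threaded under the bar: in the side crop the tip shows at (225,272), past the peak at (205,245). Lower in stages and watch the load.

Call:
{"op": "carry_out", "data": {"increments": [{"hand": 0.01, "travel": [0, 0, 0.003], "rotation": [0, 0, 0]}, {"hand": 0.01, "travel": [0, 0, 0.006], "rotation": [0, 0, 0]}, {"hand": 0.01, "travel": [0, 0, 0.009], "rotation": [0, 0, 0]}, {"hand": 0.01, "travel": [0, 0, 0.012], "rotation": [0, 0, 0]}, {"hand": 0.01, "travel": [0, 0, 0.015], "rotation": [0, 0, 0]}, {"hand": 0.01, "travel": [0, 0, 0.018], "rotation": [0, 0, 0]}, {"hand": 0.01, "travel": [0, 0, 0.021], "rotation": [0, 0, 0]}, {"hand": 0.01, "travel": [0, 0, 0.021], "rotation": [0, 0, 0]}]}}

```text
clock: 10.5
position: [0.5442, -0.0498, 0.266]
tcp_rot: [0.0, 0.768, -0.641, -0.0]
contact_force: [-0.5, 0.8, -2.6]
grip_width: 0.0236
```

Call:
{"op": "carry_out", "data": {"increments": [{"hand": 0.01, "travel": [0, 0, 0.002], "rotation": [0, 0, 0]}, {"hand": 0.01, "travel": [0, 0, 0.004], "rotation": [0, 0, 0]}, {"hand": 0.01, "travel": [0, 0, 0.006], "rotation": [0, 0, 0]}, {"hand": 0.01, "travel": [0, 0, 0.008], "rotation": [0, 0, 0]}, {"hand": 0.01, "travel": [0, 0, 0.01], "rotation": [0, 0, 0]}, {"hand": 0.01, "travel": [0, 0, 0.01], "rotation": [0, 0, 0]}, {"hand": 0.01, "travel": [0, 0, 0.01], "rotation": [0, 0, 0]}, {"hand": 0.01, "travel": [0, 0, 0.01], "rotation": [0, 0, 0]}]}}

```text
clock: 11.17
position: [0.5443, -0.0499, 0.2567]
tcp_rot: [-0.0, 0.768, -0.641, 0.0]
contact_force: [-2.2, -0.5, -1.6]
grip_width: 0.0238
```

Call:
{"op": "carry_out", "data": {"increments": [{"hand": 0.01, "travel": [0, 0, 0.002], "rotation": [0, 0, 0]}, {"hand": 0.01, "travel": [0, 0, 0.004], "rotation": [0, 0, 0]}, {"hand": 0.01, "travel": [0, 0, 0.006], "rotation": [0, 0, 0]}, {"hand": 0.01, "travel": [0, 0, 0.008], "rotation": [0, 0, 0]}, {"hand": 0.01, "travel": [0, 0, 0.01], "rotation": [0, 0, 0]}, {"hand": 0.01, "travel": [0, 0, 0.01], "rotation": [0, 0, 0]}, {"hand": 0.01, "travel": [0, 0, 0.01], "rotation": [0, 0, 0]}, {"hand": 0.01, "travel": [0, 0, 0.01], "rotation": [0, 0, 0]}]}}

```text
clock: 11.83
position: [0.5444, -0.0499, 0.2467]
tcp_rot: [-0.0, 0.768, -0.641, 0.0]
contact_force: [0.1, 1.8, -0.2]
grip_width: 0.0235
```

```bash
python3 - <<'E'
from h import *
np.set_printoptions(precision=3,suppress=True)
for i in range(5):
    bot.read_camera('side');o=bot.get_obs();print(o['position'],o['contact_force'],o['ft_torque'])
E
```

```text
[ 0.544 -0.05   0.247] [-0.935  0.015 -0.028] [0.259 0.382 0.045]
[ 0.544 -0.05   0.247] [-0.955  0.485  0.186] [ 0.278  0.418 -0.014]
[ 0.544 -0.05   0.247] [-0.698 -0.281 -0.494] [ 0.233  0.319 -0.003]
[ 0.544 -0.05   0.247] [-1.026  0.822 -0.281] [ 0.209  0.351 -0.006]
[ 0.544 -0.05   0.247] [-1.566  0.357  0.567] [ 0.243  0.359 -0.003]
```

The spring now carries essentially all of it. A steady ~−1 N in x suggests the hook is slightly to the −x side of the peak, so I'll shift a few mm that way before releasing.

Call:
{"op": "carry_out", "data": {"increments": [{"hand": 0.01, "travel": [0, 0.001, 0], "rotation": [0, 0, 0]}, {"hand": 0.01, "travel": [0, 0.002, 0], "rotation": [0, 0, 0]}, {"hand": 0.01, "travel": [0, 0.003, 0], "rotation": [0, 0, 0]}, {"hand": 0.01, "travel": [0, 0.003, 0], "rotation": [0, 0, 0]}, {"hand": 0.01, "travel": [0, 0.003, 0], "rotation": [0, 0, 0]}, {"hand": 0.01, "travel": [0, 0.003, 0], "rotation": [0, 0, 0]}, {"hand": 0.01, "travel": [0, 0.003, 0], "rotation": [0, 0, 0]}, {"hand": 0.01, "travel": [0, 0.003, 0], "rotation": [0, 0, 0]}]}}

```text
clock: 12.75
position: [0.5431, -0.0501, 0.2473]
tcp_rot: [-0.002, 0.768, -0.641, 0.002]
contact_force: [5.4, 1.7, -1.0]
grip_width: 0.0237
```

```bash
python3 - <<'E'
from h import *
np.set_printoptions(precision=3,suppress=True)
F=[]
for i in range(6):
    im=bot.read_camera('side');o=bot.get_obs();F.append(np.r_[o['contact_force'],o['ft_torque']])
print(o['position'],np.mean(F,0))
E
```

```text
[ 0.543 -0.05   0.247] [ 5.221  1.568 -0.428  0.537 -1.696  0.027]
```

Overshot; the neutral point is about 0.5 mm from the original. Back off 2.5 mm.

Call:
{"op": "carry_out", "data": {"increments": [{"hand": 0.01, "travel": [0, -0.001, 0], "rotation": [0, 0, 0]}, {"hand": 0.01, "travel": [0, -0.002, 0], "rotation": [0, 0, 0]}, {"hand": 0.01, "travel": [0, -0.0025, 0], "rotation": [0, 0, 0]}, {"hand": 0.01, "travel": [0, -0.0025, 0], "rotation": [0, 0, 0]}, {"hand": 0.01, "travel": [0, -0.0025, 0], "rotation": [0, 0, 0]}, {"hand": 0.01, "travel": [0, -0.0025, 0], "rotation": [0, 0, 0]}, {"hand": 0.01, "travel": [0, -0.0025, 0], "rotation": [0, 0, 0]}, {"hand": 0.01, "travel": [0, -0.0025, 0], "rotation": [0, 0, 0]}]}}

```text
clock: 13.72
position: [0.5436, -0.05, 0.2465]
tcp_rot: [0.0, 0.768, -0.641, -0.0]
contact_force: [3.0, 1.6, 0.0]
grip_width: 0.024
```

```bash
python3 - <<'E'
from h import *
np.set_printoptions(precision=3,suppress=True)
F=[]
for i in range(6):
    im=bot.read_camera('side');o=bot.get_obs();F.append(np.r_[o['contact_force'],o['ft_torque']])
print(o['position'],np.mean(F,0))
E
```

```text
[ 0.544 -0.05   0.247] [ 2.724  1.664 -0.148  0.479 -0.769 -0.005]
```

Call:
{"op": "carry_out", "data": {"increments": [{"hand": 0.01, "travel": [0, -0.001, 0], "rotation": [0, 0, 0]}, {"hand": 0.01, "travel": [0, -0.001, 0], "rotation": [0, 0, 0]}, {"hand": 0.03, "travel": [0, -0.001, 0], "rotation": [0, 0, 0]}, {"hand": 0.036, "travel": [0, -0.001, 0], "rotation": [0, 0, 0]}, {"hand": 0.045, "travel": [0, -0.001, 0], "rotation": [0, 0, 0]}, {"hand": 0.055, "travel": [0, -0.001, 0], "rotation": [0, 0, 0]}, {"hand": 0.06, "travel": [0, -0.001, 0], "rotation": [0, 0, 0]}, {"hand": 0.06, "travel": [0, -0.001, 0], "rotation": [0, 0, 0]}]}}

```text
clock: 14.68
position: [0.5447, -0.0499, 0.2465]
tcp_rot: [0.0, 0.768, -0.641, -0.0]
contact_force: [-0.3, -0.5, -0.3]
grip_width: 0.0545
```

Call:
{"op": "carry_out", "data": {"increments": [{"hand": 0.06, "travel": [0, 0, 0], "rotation": [0, 0, 0]}, {"hand": 0.06, "travel": [0, 0, 0], "rotation": [0, 0, 0]}, {"hand": 0.06, "travel": [0, 0, -0.01], "rotation": [0, 0, 0]}, {"hand": 0.06, "travel": [0, 0, -0.025], "rotation": [0, 0, 0]}, {"hand": 0.06, "travel": [0, 0, -0.045], "rotation": [0, 0, 0]}, {"hand": 0.06, "travel": [0, 0, -0.07], "rotation": [0, 0, 0]}, {"hand": 0.06, "travel": [0, 0, -0.1], "rotation": [0, 0, 0]}, {"hand": 0.06, "travel": [0, 0, -0.12], "rotation": [0, 0, 0]}]}}

```text
clock: 15.35
position: [0.5453, -0.0501, 0.3705]
tcp_rot: [-0.001, 0.768, -0.641, 0.002]
contact_force: [-0.2, 0.3, 1.9]
grip_width: 0.0598
```

```bash
python3 - <<'E'
from h import *
np.set_printoptions(precision=4,suppress=True)
a,ps=shot('side','s5');b,pc=shot('scene','c5');o=bot.get_obs();T=o['position'];print(T,o['clock'],o['contact_force'])
f=lambda im,u,v:cv2.resize(im[v:v+120,u:u+80],(400,600),interpolation=cv2.INTER_CUBIC)
cv2.imwrite('pics/g5.png',np.hstack([f(a,285,110),f(b,290,180)])[:,:,::-1])
def red(im):
    h=cv2.cvtColor(im,cv2.COLOR_RGB2HSV);m=((h[...,0]<6)|(h[...,0]>174))&(h[...,1]>170)&(h[...,2]>70);m[:, :320]=0;m[:190]=0;m[260:]=0;m[:,400:]=0
    return np.argwhere(m)[:,::-1]
r=red(b);print(r.min(0),r.max(0),len(r))
for f_ in('scene0','c4'):
    i=cv2.imread('pics/'+f_+'.png')[:,:,::-1].copy();r=red(i);print(f_,r.min(0),r.max(0),len(r))
E
```

```text
[ 0.5464 -0.05    0.372 ] 15.45 [-0.4932  0.2494 -0.5747]
[344 220] [356 228] 12
scene0 [343 213] [357 222] 16
c4 [343 213] [357 222] 11
```

View pics/g5.png

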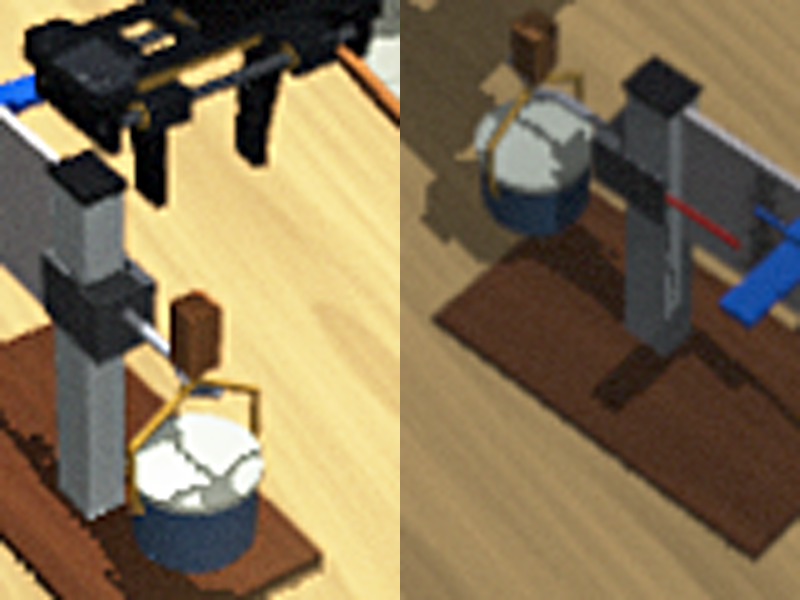

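The canister hangs upright on the hook: bar in the seat at side crop (205,385), grip free, fingers clear. The red pointer dropped about 6.5 px in the scene view. Now I'll close the fingers, turn the tool 90° (body clear of the panel) and go above the tab.

Call:
{"op": "carry_out", "data": {"increments": [{"hand": 0.03, "travel": [-0.02, -0.005, 0], "rotation": [0, 0, -0.1]}, {"hand": 0.0, "travel": [-0.05, -0.015, 0], "rotation": [0, 0, -0.22]}, {"hand": 0.0, "travel": [-0.085, -0.025, 0], "rotation": [0, 0, -0.34]}, {"hand": 0.0, "travel": [-0.12, -0.035, 0], "rotation": [0, 0, -0.46]}, {"hand": 0.0, "travel": [-0.155, -0.045, 0], "rotation": [0, 0, -0.58]}, {"hand": 0.0, "travel": [-0.19, -0.055, 0], "rotation": [0, 0, -0.7]}, {"hand": 0.0, "travel": [-0.225, -0.065, 0], "rotation": [0, 0, -0.82]}, {"hand": 0.0, "travel": [-0.254, -0.075, 0], "rotation": [0, 0, -0.94]}]}}

```text
clock: 16.12
position: [0.5726, 0.2158, 0.3663]
tcp_rot: [0.0, 0.975, -0.22, -0.0]
contact_force: [0.1, -0.7, 0.1]
grip_width: 0.0149
```

Call:
{"op": "carry_out", "data": {"increments": [{"hand": 0.0, "travel": [0, 0, 0], "rotation": [0, 0, -0.12]}, {"hand": 0.0, "travel": [0, 0, 0], "rotation": [0, 0, -0.24]}, {"hand": 0.0, "travel": [0, 0, 0], "rotation": [0, 0, -0.36]}, {"hand": 0.0, "travel": [0, 0, 0], "rotation": [0, 0, -0.48]}, {"hand": 0.0, "travel": [0, 0, 0], "rotation": [0, 0, -0.58]}, {"hand": 0.0, "travel": [0, 0, 0], "rotation": [0, 0, -0.63]}, {"hand": 0.0, "travel": [0, 0, 0], "rotation": [0, 0, -0.63]}, {"hand": 0.0, "travel": [0, 0, 0], "rotation": [0, 0, -0.63]}]}}

```text
clock: 16.78
position: [0.5729, 0.2135, 0.3663]
tcp_rot: [0.0, 0.996, 0.089, -0.0]
contact_force: [0.4, -0.3, -0.5]
grip_width: 0.0005
```

```bash
python3 - <<'E'
from h import *
np.set_printoptions(precision=4,suppress=True)
b,pc=shot('scene','c6');w,pw=shot('wrist','w6');o=bot.get_obs();print(o['position'],o['tcp_rot'],o['clock'],o['contact_force'],o['q'])
b0=cv2.imread('pics/scene0.png')[:,:,::-1]
def prof(im):
    # red-ness weighted vertical centroid per column across the pointer
    f=im.astype(float);r=np.clip(f[...,0]-np.maximum(f[...,1],f[...,2])-15,0,None);out={}
    for u in range(344,358):
        c=r[205:236,u];out[u]=(c@np.arange(205,236)/c.sum()) if c.sum()>20 else np.nan
    return np.array(list(out.values()))
p0,p1=prof(b0),prof(b);print(p0,p1,p1-p0)
X=lambda z:np.array(proj(pc,[.5272,.149,z]))
print('pred tip',[(z,X(z)) for z in(.235,.205,.195)])
s=lambda im,u,v,a,k:cv2.resize(im[v:v+a,u:u+a],(400,400),interpolation=cv2.INTER_CUBIC)
cv2.imwrite('pics/g6.png',np.hstack([s(b,330,190,64,0),cv2.resize(w,(400,250))[:,:,:] if 0 else cv2.copyMakeBorder(cv2.resize(w,(400,250)),0,150,0,0,0)])[:,:,::-1])
E
```

```text
[0.573  0.2135 0.3664] [ 0.0001  0.996   0.0889 -0.0002] 16.8833 [0.4738 0.4394 0.9409] [ 0.621   0.3075  0.2004 -0.0001 -1.464   1.1279]
[213.1414 213.5842 214.2586 214.9609 215.5906 220.8182 222.1154 221.5233
 221.8519 221.9815 221.9533 221.6688 221.441  220.0938] [219.6739 220.4545 221.1667 221.6222 222.4222 223.3667 224.0439 224.2748
 224.9343 225.5891 227.6957 228.1194 228.4397 228.9841] [6.5325 6.8704 6.908  6.6613 6.8317 2.5485 1.9285 2.7516 3.0825 3.6077
 5.7423 6.4506 6.9987 8.8904]
pred tip [(0.235, array([357.9445, 222.1762])), (0.205, array([357.6367, 227.8771])), (0.195, array([357.5359, 229.7441]))]
```

View pics/g6.png

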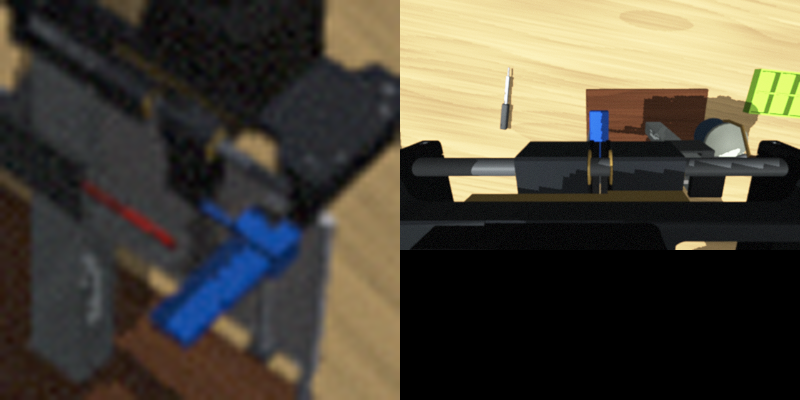

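Pointer tip at scene (357.7,228.9), which matches a model height of about 0.2005 m (a 34 mm dip), and both blue tab and fingers are lined up in the wrist view. The tab top should end near z 0.2055, so TCP ≈ 0.2245; press to slightly above that first.

Call:
{"op": "carry_out", "data": {"increments": [{"hand": 0.0, "travel": [0, 0, 0.02], "rotation": [0, 0, 0]}, {"hand": 0.0, "travel": [0, 0, 0.045], "rotation": [0, 0, 0]}, {"hand": 0.0, "travel": [0, 0, 0.07], "rotation": [0, 0, 0]}, {"hand": 0.0, "travel": [0, 0, 0.085], "rotation": [0, 0, 0]}, {"hand": 0.0, "travel": [0, 0, 0.093], "rotation": [0, 0, 0]}, {"hand": 0.0, "travel": [0, 0, 0.1], "rotation": [0, 0, 0]}, {"hand": 0.0, "travel": [0, 0, 0.106], "rotation": [0, 0, 0]}, {"hand": 0.0, "travel": [0, 0, 0.112], "rotation": [0, 0, 0]}]}}

```text
clock: 17.55
position: [0.5735, 0.2136, 0.2554]
tcp_rot: [-0.0, 0.996, 0.089, 0.001]
contact_force: [-1.2, -0.5, 2.7]
grip_width: 0.0003
```

Call:
{"op": "carry_out", "data": {"increments": [{"hand": 0.0, "travel": [0, 0, 0.005], "rotation": [0, 0, 0]}, {"hand": 0.0, "travel": [0, 0, 0.01], "rotation": [0, 0, 0]}, {"hand": 0.0, "travel": [0, 0, 0.015], "rotation": [0, 0, 0]}, {"hand": 0.0, "travel": [0, 0, 0.02], "rotation": [0, 0, 0]}, {"hand": 0.0, "travel": [0, 0, 0.024], "rotation": [0, 0, 0]}, {"hand": 0.0, "travel": [0, 0, 0.026], "rotation": [0, 0, 0]}, {"hand": 0.0, "travel": [0, 0, 0.026], "rotation": [0, 0, 0]}, {"hand": 0.0, "travel": [0, 0, 0.026], "rotation": [0, 0, 0]}]}}

```text
clock: 18.22
position: [0.5729, 0.2137, 0.2281]
tcp_rot: [-0.0, 0.996, 0.089, -0.0]
contact_force: [-0.7, -0.3, -0.1]
grip_width: 0.0006
```

```bash
python3 - <<'E'
from h import *
np.set_printoptions(precision=4,suppress=True)
b,pc=shot('scene','c7');o=bot.get_obs();print(o['position'],o['contact_force'],o['clock'])
for z in(.2005,.206):print(z,proj(pc,[.5272,.149,z]),proj(pc,[.5254,.1589,z]))
f=b.astype(int)
blue=np.argwhere((f[...,2]-np.maximum(f[...,0],f[...,1])>35));blue=blue[(blue[:,1]>340)&(blue[:,1]<400)&(blue[:,0]>200)&(blue[:,0]<270)]
red=np.argwhere(f[...,0]-np.maximum(f[...,1],f[...,2])>45);red=red[(red[:,1]>340)&(red[:,1]<400)&(red[:,0]>205)&(red[:,0]<250)]
for n,m in(('blue',blue),('red',red)):
    for u in range(352,372):
        c=m[m[:,1]==u,0]
        if len(c):print(n,u,c.min(),c.max())
cv2.imwrite('pics/g7.png',cv2.resize(b[200:250,330:410],(800,500),interpolation=cv2.INTER_CUBIC)[:,:,::-1])
E
```

```text
[0.5729 0.2137 0.2282] [-0.2802 -0.3563 -0.1851] 18.2667
0.2005 (np.float64(357.5911900498298), np.float64(228.71926469258875)) (np.float64(359.94215409931945), np.float64(230.30955150644257))
0.206 (np.float64(357.6467964198231), np.float64(227.689492760691)) (np.float64(360.0036194595223), np.float64(229.28088817723614))
blue 354 248 249
blue 355 248 249
blue 356 249 251
blue 357 249 251
blue 358 251 252
blue 359 251 252
blue 360 250 251
blue 361 249 250
blue 362 249 249
blue 363 247 248
blue 364 246 248
blue 365 246 246
blue 366 242 242
blue 367 242 243
blue 368 242 243
blue 369 242 242
```

View pics/g7.png

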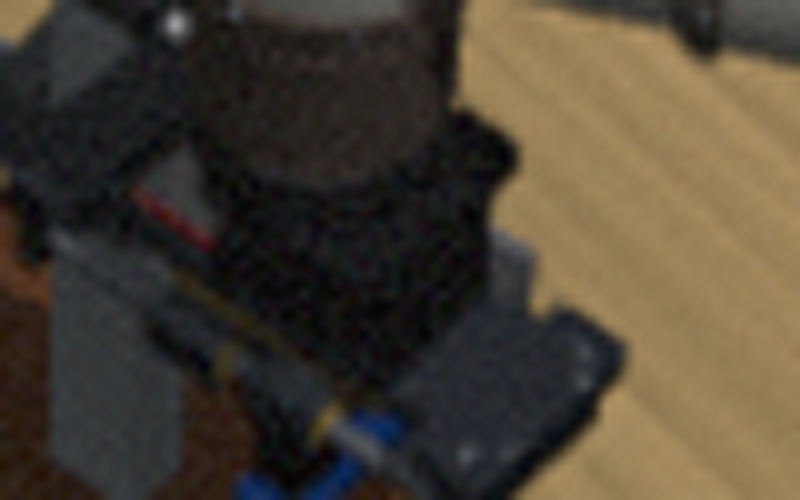

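The gripper hides the arrow here. Press the last 3 mm, then raise back to the earlier height, from which the arrow was visible.

Call:
{"op": "carry_out", "data": {"increments": [{"hand": 0.0, "travel": [0, 0, 0.001], "rotation": [0, 0, 0]}, {"hand": 0.0, "travel": [0, 0, 0.002], "rotation": [0, 0, 0]}, {"hand": 0.0, "travel": [0, 0, 0.003], "rotation": [0, 0, 0]}, {"hand": 0.0, "travel": [0, 0, 0.003], "rotation": [0, 0, 0]}, {"hand": 0.0, "travel": [0, 0, 0.003], "rotation": [0, 0, 0]}, {"hand": 0.0, "travel": [0, 0, 0.003], "rotation": [0, 0, 0]}, {"hand": 0.0, "travel": [0, 0, 0.003], "rotation": [0, 0, 0]}, {"hand": 0.0, "travel": [0, 0, 0.003], "rotation": [0, 0, 0]}]}}

```text
clock: 18.93
position: [0.5731, 0.2136, 0.2256]
tcp_rot: [-0.0, 0.996, 0.089, 0.0]
contact_force: [0.7, 0.5, 0.8]
grip_width: 0.0002
```

Call:
{"op": "carry_out", "data": {"increments": [{"hand": 0.0, "travel": [0, 0, -0.01], "rotation": [0, 0, 0]}, {"hand": 0.0, "travel": [0, 0, -0.035], "rotation": [0, 0, 0]}, {"hand": 0.0, "travel": [0, 0, -0.065], "rotation": [0, 0, 0]}, {"hand": 0.0, "travel": [0, 0, -0.1], "rotation": [0, 0, 0]}, {"hand": 0.0, "travel": [0, 0, -0.135], "rotation": [0, 0, 0]}, {"hand": 0.0, "travel": [0, 0, -0.165], "rotation": [0, 0, 0]}, {"hand": 0.0, "travel": [0, 0, -0.18], "rotation": [0, 0, 0]}, {"hand": 0.0, "travel": [0, 0, -0.18], "rotation": [0, 0, 0]}]}}

```text
clock: 19.6
position: [0.5742, 0.2134, 0.4114]
tcp_rot: [-0.002, 0.996, 0.089, 0.005]
contact_force: [-0.5, -0.4, -0.2]
grip_width: 0.0003
```

```bash
python3 - <<'E'
from h import *
np.set_printoptions(precision=4,suppress=True)
b,pc=shot('scene','c8');a,ps=shot('side','s8');o=bot.get_obs();print(o['position'],o['clock'])
print('pred .2005',proj(pc,[.5272,.149,.2005]),proj(pc,[.5254,.1589,.2005]))
c=cv2.resize(b[200:260,330:390],(480,480),interpolation=cv2.INTER_CUBIC)
d=cv2.resize(a[110:260,280:380],(320,480),interpolation=cv2.INTER_CUBIC)
cv2.imwrite('pics/g8.png',np.hstack([c,d])[:,:,::-1])
f=b.astype(float);f0=cv2.imread('pics/c6.png')[:,:,::-1].astype(float)
def cen(f,k,u,lo,hi):
    g=f[lo:hi,u];r=np.clip(g[:,k]-np.delete(g,k,1).max(1)-15,0,None);return round(r@np.arange(lo,hi)/r.sum(),2) if r.sum()>25 else None
print('red',[(u,cen(f,0,u,214,240)) for u in range(344,362)])
print('blue now',[(u,cen(f,2,u,222,236)) for u in range(357,372)])
print('blue c6',[(u,cen(f0,2,u,215,229)) for u in range(357,372)])
E
```

```text
[0.5729 0.2134 0.4062] 19.7
pred .2005 (np.float64(357.5911900498298), np.float64(228.71926469258875)) (np.float64(359.94215409931945), np.float64(230.30955150644257))
red [(344, np.float64(219.57)), (345, np.float64(220.25)), (346, np.float64(220.97)), (347, np.float64(221.59)), (348, np.float64(223.97)), (349, np.float64(231.48)), (350, np.float64(231.35)), (351, np.float64(230.53)), (352, np.float64(232.65)), (353, np.float64(231.25)), (354, np.float64(230.91)), (355, np.float64(230.4)), (356, np.float64(230.32)), (357, np.float64(230.71)), (358, np.float64(236.53)), (359, None), (360, np.float64(238.07)), (361, None)]
blue now [(357, None), (358, None), (359, None), (360, np.float64(230.7)), (361, np.float64(230.99)), (362, np.float64(231.72)), (363, np.float64(232.24)), (364, np.float64(232.98)), (365, np.float64(233.61)), (366, np.float64(234.56)), (367, np.float64(234.6)), (368, np.float64(234.16)), (369, np.float64(233.76)), (370, np.float64(233.78)), (371, np.float64(234.07))]
blue c6 [(357, None), (358, None), (359, None), (360, None), (361, None), (362, np.float64(222.63)), (363, np.float64(222.91)), (364, np.float64(223.52)), (365, np.float64(224.11)), (366, np.float64(225.2)), (367, np.float64(226.38)), (368, np.float64(225.77)), (369, np.float64(225.5)), (370, np.float64(225.8)), (371, np.float64(226.01))]
```

View pics/g8.png

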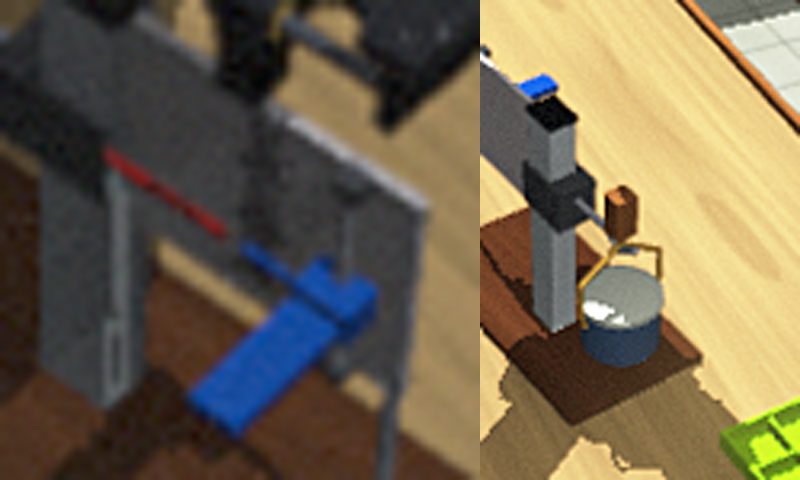

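The red pointer's line (slope 0.673 px/px, ≈230.3 at u=360 and 231.7 at u=362) extends straight into the blue arrow (230.7, 231.7). They are level within about 0.3 px, or 1–2 mm. The canister hangs upright with the arm clear, so I'm handing in.

```bash
python3 -c "
from h import *
print(bot.get_obs()['clock']); print(bot.job_done())"
```

```text
19.7
the job is handed in; nothing more can be done
None
```

I hung the canister on the hook by its handle, let it settle and slid the blue marker down level with the red pointer. I handed the job in at 19.7 s of the 54 s; the robot reported no verdict.

- **Hanging:** I lowered the canister until the force on the gripper read about 0 N, then let go. The last side picture shows it upright, with the handle in the seat and the arm clear. From the pictures, the hook dips about 34 mm.
- **Marker:** In the last scene picture, the pointer's line runs straight into the arrow to within about 0.3 px. That is about 1–2 mm, against the 6 mm allowed. The pressing height agrees: it puts the arrow at about 0.2015 m and the pointer at about 0.2005 m.
- **What went wrong:** On the first lift the fingers had not finished closing and held the grip about 20 mm too high. I set the canister back on the table and regripped it. Before letting go, a 3 mm centring shift overshot, with about 5 N sideways, so I backed it off.
- **Disagreement:** At zero force the arm's height suggested a dip of about 28 mm, not 34 mm. I trusted the pictures.
- **Not checked:** I did not re-measure the tray, caddy, crimper and reamer at the end. The moves were planned clear of them.

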